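Pack the two-layer microscope optics case

TASK

Pack the optics case: stand the blue-banded objective upright in the empty cavity in the bottom foam, then fit the green upper tray into the case so that it sits level on both end ledges. Last, stand the black eyepiece upright in the tray's empty compartment.

Things in the scene. Friction and masses are not known exactly. Their poses are not given: they have to be found in the camera images.
- case: Open grey case, fixed, 242 x 152 x 86 mm, walls 6. Origin: centre of underside; x along its length, z up. Its floor is at z=6 mm; foam on it (top z=20) has two 50 mm square cavities down to the floor: the empty one at x=+40, y=0, the other at x=-40 holds a red-banded objective. A ledge 28 mm wide at each end (top z=72) carries the tray, whose origin is then at z=72.
- objective: Blue-banded objective: upright silver cylinder, diameter 28 mm, 60 mm tall, straight to 50 mm, then a blue taper; about 0.12 kg, loose on the bench. Origin: centre of its underside, z up. A like one in yellow nearby is not wanted. Gripped 40 mm above its foot, the fingers stay clear of the foam.
- tray: Green upper tray, 210 x 100 mm, floor 6 mm thick, rim 16 mm high, about 0.22 kg, loose. Origin: centre of underside; x along its length, z up. Orange grip bar along x over the middle: 60 long, 14 thick, z=32 to 52 mm. Empty compartment: x=38 to 102, y=-47 to 47 mm; the other (-x) has a round amber filter fixed in it. Play in the case 10 mm each end, 20 mm each side; either way round.
- eyepiece: Black eyepiece with a thin silver ring: upright cylinder, diameter 32 mm, 50 mm tall, straight up to 45 mm, about 0.08 kg, loose on the bench. Origin: centre of its underside, z up.
Not all that is in view belongs to the job. Of the things shaped like the tray, the green one is meant.

How it is judged (in metres and radians):
On the way, in this order (a step that is already met when the one before it is completed fails the run):
1. the blue-banded objective stands upright in the empty bottom cavity, let go (x of objective in the frame of case between 0.022 and 0.058 m and y of objective in the frame of case between -0.018 and 0.018 m and z of objective in the frame of case between -0.002 and 0.013 m and angle between objective's own z axis and vertical below 0.17 rad and contact force between objective and the fingers below 0.1 N), for 0.2 s.
2. the upper tray sits level on the case's two ledges, let go, the objective under it in its cavity (x of objective in the frame of case between 0.022 and 0.058 m and y of objective in the frame of case between -0.018 and 0.018 m and z of objective in the frame of case between -0.002 and 0.013 m and angle between objective's own z axis and vertical below 0.17 rad and x of tray in the frame of case between -0.02 and 0.02 m and y of tray in the frame of case between -0.03 and 0.03 m and z of tray in the frame of case between 0.066 and 0.078 m and angle between tray's own z axis and vertical below 0.08 rad and angle between the x axis of tray and the x axis of case, either way round below 0.3 rad and contact force between tray and the fingers below 0.1 N), for 0.2 s.
3. the eyepiece stands upright in the tray's empty compartment, the tray seated in the case (x of tray in the frame of case between -0.02 and 0.02 m and y of tray in the frame of case between -0.03 and 0.03 m and z of tray in the frame of case between 0.066 and 0.078 m and angle between tray's own z axis and vertical below 0.08 rad and angle between the x axis of tray and the x axis of case, either way round below 0.3 rad and x of eyepiece in the frame of tray between 0.045 and 0.095 m and y of eyepiece in the frame of tray between -0.04 and 0.04 m and z of eyepiece in the frame of tray between 0 and 0.012 m and angle between eyepiece's own z axis and vertical below 0.17 rad), for 0.2 s.
At the end, for the whole second after the job is handed in: Blue objective on the floor of its cavity (18 mm in x and y, 10 degrees of upright); tray level (4.5 degrees) on both ledges, underside 66 to 78 mm above the case's; eyepiece upright (10 degrees) on the floor of the empty compartment (25 mm along, 40 mm across); all at rest (all of step 3 and x of objective in the frame of case between 0.022 and 0.058 m and y of objective in the frame of case between -0.018 and 0.018 m and z of objective in the frame of case between -0.002 and 0.013 m and angle between objective's own z axis and vertical below 0.17 rad and linear speed of each of objective, tray, eyepiece below 0.03 m/s); the robot touches nothing.
It also fails if it takes over 64 s, if anything falls off the work surface, if the arm or the gripper's body presses on something with over 40 N, if the wrist force passes 120 N, or if a joint passes its speed limit or range.

ROBOT

A 6-joint arm with a two-finger parallel gripper is mounted at the origin on the work surface. World frame = base frame: x ahead of the robot, y to its left, z up, the work surface at z = 0. Lengths are in mm, angles in rad, forces in N, time in s.
With the tool pointing down it reaches from about 250 to 775 mm from the base axis. Payload 4 kg.
Tool frame: the origin (TCP) lies on the centre line of the jaws, within the pads' length; the fingertips stand 11 mm ahead of it and the grasp point (between the pads) lies 8 mm behind it; z points along the fingers, y is the line along which they close (so a half turn about z gives the same grasp; the last joint's range is limited). The gripper opens to 94 mm and grips with 3 to 60 N. Pads are 16 mm wide; open, the fingers measure 119 mm over their backs; the gripper's body (75 mm by 177 mm) begins 78 mm behind the grasp point.
Start: joints at [1.064, 0.087, 1.371, -0, 1.684, -0.103], TCP at [216.114, 505.78, 216.506] pointing down, gripper open.
Joint ranges: [-3.1, 3.1], [-0.76, 2.03], [0.27, 2.55], [-1.08, 4.22], [0.17, 2.65], [-2.57, 2.57]. Speed limits (rad/s): [2.79, 2.79, 3.14, 3.14, 3.14, 3.14].

INTERFACE

Orientations are given as a rotation vector (axis times angle).
In Python, from bench import goto, movel, set_joints, gripper_to, wait, solve_ik, observe, get_image, camera_params, MotionError, hand_in gives the robot as it stands. Calls block until the motion is done:
- goto(position, orientation): joint-space move of the TCP to a pose.
- movel(position, rot=None, speed=150, f_stop=None): straight line of the TCP; rot=None keeps the orientation; speed is the mean speed in mm/s. With f_stop (N) it stops when the force on the tool has changed by that much, and returns True; else False.
- set_joints(angles): joint-space move.
- gripper_to(opening, newtons=None): finger opening in mm; newtons is the grip in N (None keeps the last); returns when the fingers have stopped.
- wait(seconds).
- solve_ik(position, orientation): joint angles nearest the present ones, or None.
- observe(): the state.
- get_image(name): name is "scene" or "side" or "wrist"; returns the picture (420x560x3 uint8, red, green, blue); there is no depth.
- camera_params(name): a dict with "vertical_fov" (degrees; the focal length in pixels is half the picture's height over the tangent of half this angle, whatever the lens; pixels are square), "cx", "cy" (the principal point, pixels), "origin" and "rotation" of the camera in the world; the wrist camera has in their place "hand_eye" (4x4, takes a point from camera to tool coordinates, whose origin is the TCP and whose axes are the flange's). Camera axes: x right, y up, looking along -z (the intrinsics and any distortion apply to the point x, -y, -z); pixel columns grow to the right and rows downward; lengths in mm; the calibration is good to about 2 mm. A picture is of the moment at which its call begins: read the wrist's pose just before it. camera_params takes no time and is no camera call.
A pose or a line that the arm cannot do raises MotionError and nothing moves.
- hand_in(): hands the job in; it is judged then, once.
The state is a dict: "time": time; "qpos": joint angles; "joint_velocities": joint speeds; "joint_torque": joint torques, N m; "eef_pos": TCP position; "orientation": TCP orientation; "wrist_force": force on the tool from outside, world axes, zero at the start; "moment": the same for the moment, N m; "width": finger opening in mm; "gripper_force": force on a finger pad.
Only numpy, scipy, OpenCV 4.12 (cv2) and the standard library are available. Lean on these libraries where they do the work, as an engineer would, in place of code of your own. Each camera call takes 0.05 s, during which the arm holds its last target. There are 200 camera calls.

## Working session

There is one attempt and no reset: what is moved stays moved. The work goes in short steps, each a Python script; the robot and the scene stay as the last script left them, time stands still between calls to the robot, and variables do not carry over. Pictures are saved under pics/ and viewed, at most 10 in all, crops included, and the job is handed in when it is done.

```bash
mkdir -p pics; ls; python3 - <<'E'
from bench import *
import cv2,json
for n in ("scene","side","wrist"):
    p=camera_params(n); print(n,{k:(v.tolist() if hasattr(v,'tolist') else v) for k,v in p.items()})
    cv2.imwrite(f"pics/{n}0.png",get_image(n)[:,:,::-1])
print(observe())
E
```

```text
pics
scene {'vertical_fov': 52.44540274782011, 'cx': 271.3925763811297, 'cy': 208.41535908246934, 'origin': [935.5489010123738, 460.41672614751883, 657.3588393239437], 'rotation': [0.28320885915477706, 0.9265602086689573, 2.3765332945591555]}
side {'vertical_fov': 56.377466861018945, 'cx': 278.5484094137193, 'cy': 203.61710354520503, 'origin': [269.38143394774767, -466.06653167828154, 727.5970168275975], 'rotation': [0.6868037333825854, -0.23749176398059363, -0.5831072012966042]}
wrist {'vertical_fov': 67.02058792483832, 'cx': 283.4357206834481, 'cy': 208.20616856031077, 'hand_eye': [[0.0011200252208688206, 0.9591952160057902, 0.28274243249838965, 83.27379748218888], [0.9999993276276739, -0.001159281762969593, -2.846034350206267e-05, 0.6572970323410754], [0.0003004791202799643, 0.2827422742665056, -0.9591958694942858, -169.40835545397127], [0.0, 0.0, 0.0, 1.0]]}
{'time': 0.15, 'qpos': array([ 1.06390702e+00,  8.77891999e-02,  1.37186149e+00,  8.84658956e-06,
        1.68361350e+00, -1.03076249e-01]), 'joint_velocities': array([-3.53259032e-05, -2.28716916e-03, -5.00163657e-03, -3.68156493e-04,
        2.32518500e-03, -4.05418406e-04]), 'joint_torque': array([ 1.51228851e-03, -3.40646803e+01, -3.02791250e+01,  7.17782462e-02,
        3.06082552e-02, -1.03566395e-04]), 'eef_pos': array([215.90779321, 505.42219718, 215.59401661]), 'orientation': array([-6.29903062e-01, -3.07727382e+00,  2.49991889e-03]), 'wrist_force': array([-0.4517204 , -0.17963369,  0.5734646 ]), 'moment': array([-0.00438904, -0.01283482, -0.08634078]), 'gripper_force': 0.0, 'width': 93.97509892158502}
```

View pics/scene0.png

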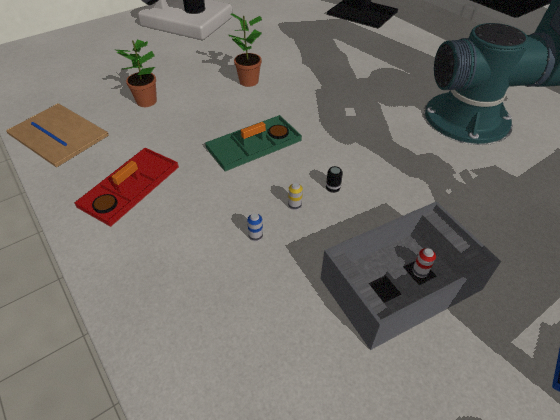

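View pics/side0.png

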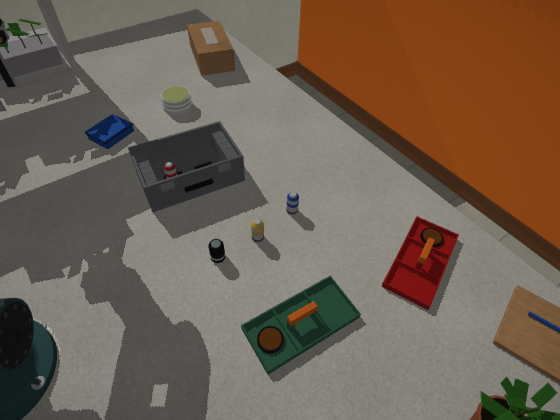

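The scene and side images show these candidates.
- **Objective:** blue-banded at scene (255,227), side (292,203). Lookalikes are the yellow one at scene (295,196) and the red one in the case at (425,262).
- **Tray:** green at scene (253,142). The lookalike is red at (128,186).
- **Eyepiece:** black at scene (334,179).
- **Case:** around scene (410,270), with its empty cavity at (385,289).

I choose blue, green and black, and will check them in one close crop and fit the poses.

```bash
cat > h.py <<'E'
import numpy as np, cv2
from scipy.spatial.transform import Rotation as R
from scipy.optimize import least_squares
from bench import *
def cam(n, st=None):
    p=camera_params(n); f=210/np.tan(np.radians(p["vertical_fov"])/2)
    if n=="wrist":
        T=np.eye(4); T[:3,:3]=R.from_rotvec(st["orientation"]).as_matrix(); T[:3,3]=st["eef_pos"]
        T=T@np.array(p["hand_eye"]); return f,p["cx"],p["cy"],T[:3,3],T[:3,:3]
    return f,p["cx"],p["cy"],np.array(p["origin"]),R.from_rotvec(p["rotation"]).as_matrix()
def proj(c,P):
    f,cx,cy,o,M=c; q=(np.atleast_2d(P)-o)@M
    return np.c_[cx+f*q[:,0]/-q[:,2], cy-f*q[:,1]/-q[:,2]]
def onplane(c,uv,z):
    f,cx,cy,o,M=c; uv=np.atleast_2d(uv)
    d=np.c_[(uv[:,0]-cx)/f,-(uv[:,1]-cy)/f,-np.ones(len(uv))]@M.T
    return o+d*((z-o[2])/d[:,2])[:,None]
def fit(obs,x0):
    """obs: list of (cam, local pts Nx3, pixels Nx2); returns x,y,yaw and residual px"""
    def r(x):
        Rz=R.from_euler('z',x[2]).as_matrix()
        return np.concatenate([(proj(c,P@Rz.T+[x[0],x[1],0])-uv).ravel() for c,P,uv in obs])
    s=least_squares(r,x0,loss='soft_l1',x_scale=[10,10,.1]); return s.x,np.abs(r(s.x)).round(1)
def down(yaw):  # tool z down, tool y axis (closing) at angle yaw in world
    y=np.array([np.cos(yaw),np.sin(yaw),0]);z=np.array([0,0,-1.]);return R.from_matrix(np.c_[np.cross(y,z),y,z]).as_rotvec()
E
python3 - <<'E'
from h import *
S,D=cam("scene"),cam("side")
for n,z,a,b in (("blue",30,(255.5,227),(292.5,203)),("eye",25,(334,179),(217,250)),("yellow",30,(295,196),(258,231))):
    print(n,onplane(S,a,z).round(),onplane(D,b,z).round())
def box(l,w,z): return np.array([[l,w,z],[l,-w,z],[-l,-w,z],[-l,w,z]],float)
ts=np.array([(288,118),(301,137),(225,167),(205,142)],float); td=np.array([(242,326),(270,372),(360,317),(332,279)],float)
cs=np.array([(434,205),(323,255),(375,340),(498,262)],float); cd=np.array([(151,207),(244,160),(221,124),(129,150)],float)
for n,z,s,d in (("tray",16,ts,td),("case",86,cs,cd)):
    print(n,onplane(S,s,z).round().tolist(),onplane(D,d,z).round().tolist())
im=[get_image(n)[:,:,::-1] for n in ("scene","side")]
A=cv2.resize(im[0][100:250,195:355],None,fx=2.4,fy=2.4); B=cv2.resize(im[1][180:380,190:370],None,fx=2,fy=2)
m=np.zeros((400,790,3),np.uint8); m[:A.shape[0],:A.shape[1]]=A; m[:400,400:400+B.shape[1]]=B
cv2.imwrite("pics/crop.png",m)
E
```

```text
blue [[661.  10.  30.]] [[659.   4.  30.]]
eye [[448.  -7.  25.]] [[448.  -8.  25.]]
yellow [[550. -11.  30.]] [[546. -19.  30.]]
tray [[389.0, -250.0, 16.0], [409.0, -170.0, 16.0], [613.0, -185.0, 16.0], [606.0, -289.0, 16.0]] [[404.0, -180.0, 16.0], [400.0, -279.0, 16.0], [600.0, -294.0, 16.0], [610.0, -200.0, 16.0]]
case [[393.0, 197.0, 86.0], [629.0, 165.0, 86.0], [664.0, 322.0, 86.0], [408.0, 341.0, 86.0]] [[371.0, 129.0, 86.0], [613.0, 142.0, 86.0], [637.0, 294.0, 86.0], [401.0, 330.0, 86.0]]
```

View pics/crop.png

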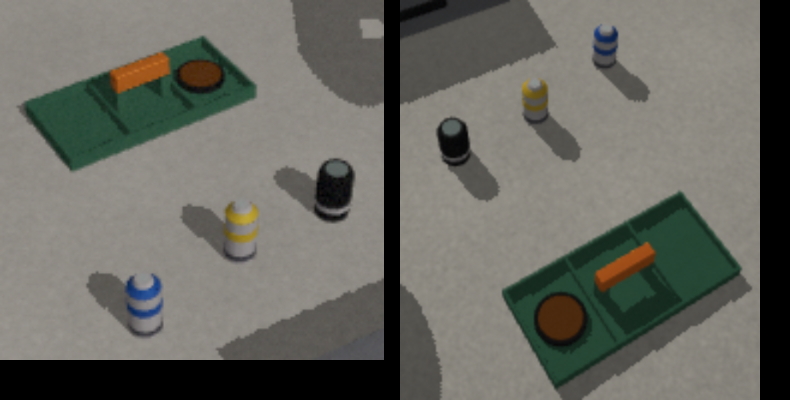

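The crop confirms the choices: blue objective at scene (255,226), black eyepiece with silver ring at (333,179), green tray with filter at its robot-near end. Next is a wrist view of the case, then one of the objective.

```bash
python3 - <<'E'
from h import *
import json
o=down(np.pi/2); out={}
ims=[]
for n,p in (("case",(515,240,330)),("blue",(655,7,190))):
    goto(p,o); wait(.15); st=observe(); im=get_image("wrist")
    out[n]={k:st[k].tolist() for k in("eef_pos","orientation")}; print(n,st["time"],st["eef_pos"].round(1))
    cv2.imwrite(f"pics/w_{n}.png",im[:,:,::-1]); ims.append(im)
json.dump(out,open("poses.json","w"))
a=cv2.resize(ims[0],(800,600));cv2.imwrite("pics/case_big.png",a[:,:,::-1])
E
```

```text
case 1.9333 [514.4 240.9 329.7]
blue 3.3 [655.3   8.6 191.7]
```

View pics/case_big.png

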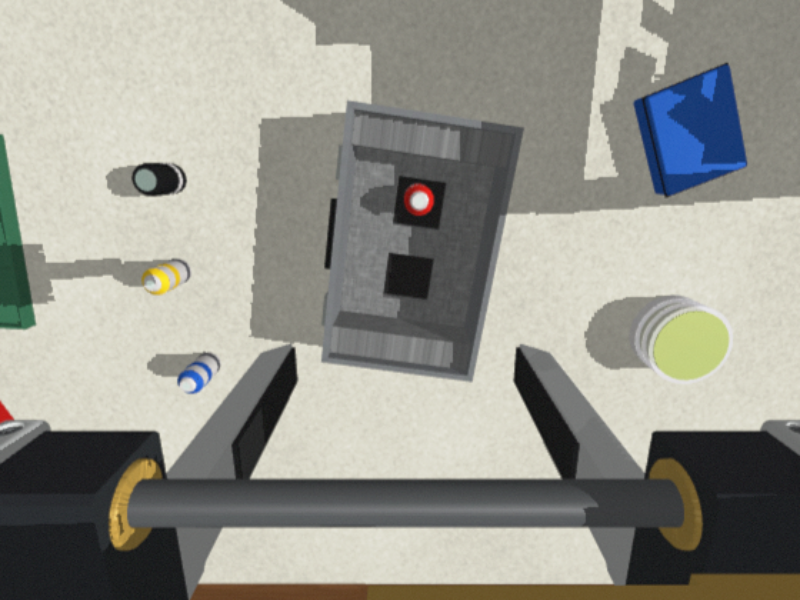

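View pics/w_blue.png

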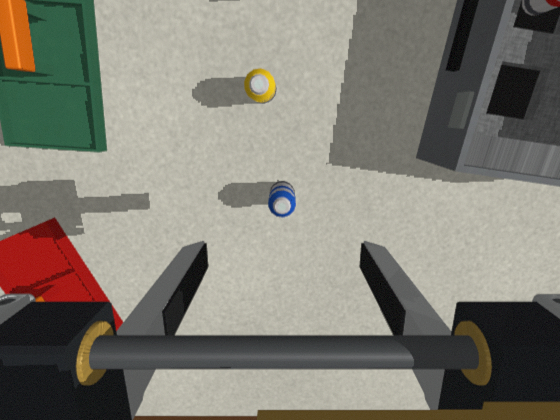

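The wrist views show the case rim corners at (349,101), (524,128), (472,381) and (322,361) in the 800-px picture, with the empty cavity at (409,276). The blue objective's top is at (282,206) in the second picture.

```bash
python3 - <<'E'
from h import *
import json
P=json.load(open("poses.json")); W=cam("wrist",P["case"]); B=cam("wrist",P["blue"])
L=np.array([[-121,-76,86],[-121,76,86],[121,76,86],[121,-76,86],[40,0,20]],float)
uv=np.array([(349,101),(524,128),(472,381),(322,361),(409,276)])*.7
print(fit([(W,L,uv)],[515,240,0]))
print("cav",onplane(W,uv[4],20),"rect",onplane(W,uv[:4],86).round())
print("blue top",onplane(B,(282,206),60),"from case view",onplane(W,np.array([(188,383)])*.7,60), "eye top",onplane(W,np.array([(145,180)])*.7,50),"yel",onplane(B,(259.5,84),60))
E
```

```text
(array([ 5.10263568e+02,  2.51803709e+02, -1.41900391e-01]), array([0.5, 0.7, 0.6, 0.2, 0.3, 0.3, 0.3, 0.2, 0.1, 1.1]))
cav [[548.11172114 246.28790147  20.        ]] rect [[381. 194.  86.]
 [401. 343.  86.]
 [640. 310.  86.]
 [619. 160.  86.]]
blue top [[659.11960551   8.05591638  60.        ]] from case view [[656.70251773  10.10740171  60.        ]] eye top [[446.75708095  -7.99285216  50.        ]] yel [[546.57541038 -12.12425181  60.        ]]
```

```bash
python3 - <<'E'
from h import *
import json
o=down(np.pi/2)
goto((659,8.5,130),o); gripper_to(70); movel((659,8.5,32),speed=150); gripper_to(15,20)
st=observe(); print(st["time"],st["width"],st["gripper_force"],st["eef_pos"].round(1))
assert st["width"]>22
movel((659,8.5,170),speed=250)
yaw=-.142; o2=down(np.pi/2+yaw); cx,cy=510.3+40*np.cos(yaw),251.8+40*np.sin(yaw)
goto((cx,cy,170),o2); print(observe()["width"],observe()["eef_pos"].round(1))
movel((cx,cy,60),speed=200); hit=movel((cx,cy,38),speed=50,f_stop=6)
print(hit,observe()["eef_pos"].round(1)); gripper_to(48); movel((cx,cy,170),speed=250)
im1=get_image("wrist")
goto((500,-235,280),down(np.pi/2)); wait(.15); st=observe(); im2=get_image("wrist"); print(st["time"])
json.dump({k:st[k].tolist() for k in("eef_pos","orientation")},open("tray.json","w"))
m=np.hstack([cv2.resize(im1,(240,180)),np.zeros((180,320,3),np.uint8)]); m[:,240:560]=cv2.resize(im1[60:240,120:440],(320,180))
cv2.imwrite("pics/m1.png",np.vstack([m,im2])[:,:,::-1])
E
```

```text
5.8083 27.35953934386866 19.998948083957657 [659.    8.3  32.1]
27.314131635594276 [550.1 245.2 169. ]
True [549.6 246.1  37.8]
11.925
```

View pics/m1.png

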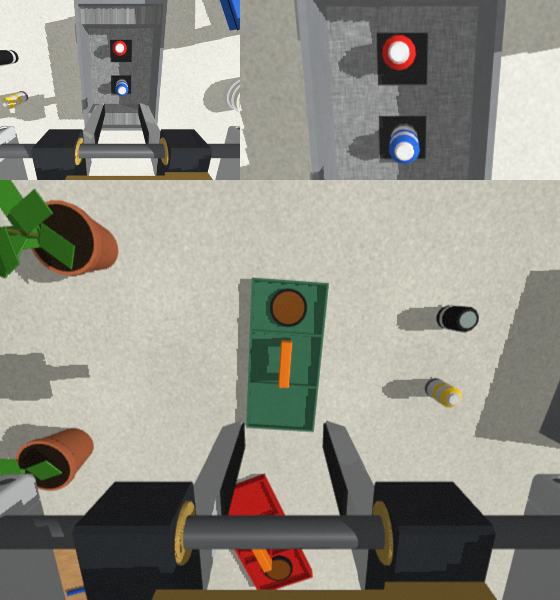

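The blue objective stands in the cavity beside the red one, at (403,147) in the montage. The green tray's corners in the lower image are about (253,98), (328,104), (314,251) and (247,248), subtracting the 180-row offset, with the bar at about (286,183). The filter is at the robot-near end, as expected.

```bash
python3 - <<'E'
from h import *
import json
W=cam("wrist",json.load(open("tray.json")))
L=np.array([[-105,-50,16],[-105,50,16],[105,50,16],[105,-50,16]],float)
uv=np.array([(253,98),(328,104),(314,251),(247,248)],float)
x,r=fit([(W,L,uv)],[505,-235,-.1]); print(x,r)
Rz=R.from_euler('z',x[2]).as_matrix()
print("bar top proj",proj(W,np.array([[-30,0,52],[30,0,52]])@Rz.T+[x[0],x[1],0]).round(), "eye",onplane(W,(468,139),50))
print(observe()["eef_pos"],solve_ik((x[0],x[1],34),down(np.pi/2+x[2])))
E
```

```text
[ 5.04637214e+02 -2.30607193e+02 -6.26303131e-02] [0.9 0.1 1.1 0.6 0.2 1.  0.2 0. ]
bar top proj [[287. 163.]
 [284. 208.]] eye [[445.36474122  -5.75602123  50.        ]]
[ 500.30415128 -234.22033328  279.73828495] [-0.53083082  0.2048259   1.61022522  0.          1.32654153 -2.03899683]
```

```bash
python3 - <<'E'
from h import *
x,y,a=504.6,-230.6,-.0626; o=down(np.pi/2+a)
goto((x,y,110),o); movel((x,y,34),speed=120); gripper_to(5,45)
st=observe(); print(st["time"],st["width"],st["gripper_force"],st["eef_pos"].round(1)); assert 10<st["width"]<20
movel((x,y,210),speed=150)
b=-.142; o2=down(np.pi/2+b); X,Y=510.3,251.8
goto((X,Y,210),o2); wait(.1); print(observe()["width"],observe()["eef_pos"].round(1))
movel((X,Y,125),speed=150); hit=movel((X,Y,104),speed=40,f_stop=6); print(hit,observe()["eef_pos"].round(1))
gripper_to(45); movel((X,Y,240),speed=200); goto((X-15,Y,330),o2); wait(.1); st=observe(); im=get_image("wrist"); print(st["time"],st["eef_pos"],st["orientation"])
cv2.imwrite("pics/m2.png",im[:,:,::-1])
import json; json.dump({k:st[k].tolist() for k in("eef_pos","orientation")},open("placed.json","w"))
E
```

```text
14.1 13.314569322343969 45.00024676322937 [ 504.8 -231.    34.3]
13.890111775918516 [510.8 250.7 210. ]
True [510.3 251.9 106. ]
20.525 [494.80800265 251.56266127 327.13484671] [-0.22260206 -3.12922481  0.00334456]
```

View pics/m2.png

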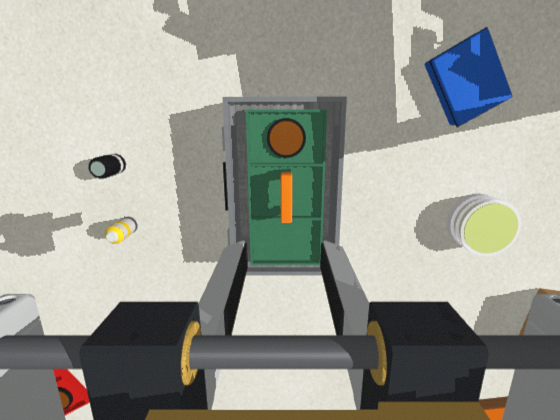

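The tray sits inside the rim, parallel to the case, with corners at (246,110), (326,110), (322,262) and (249,262). The bar is centred at (287,197) and the empty compartment is at the bottom, around (286,240). The eyepiece's top is at (97,167).

```bash
python3 - <<'E'
from h import *
import json
W=cam("wrist",json.load(open("placed.json")))
L=np.array([[-105,-50,88],[-105,50,88],[105,50,88],[105,-50,88]],float)
t,r=fit([(W,L,np.array([(246,110),(326,110),(322,262),(249,262)],float))],[510,252,-.14]); e=onplane(W,(97,167),50)[0]
print(t,r,e)
assert np.hypot(t[0]-510.3,t[1]-251.8)<8 and np.hypot(e[0]-446,e[1]+7)<8
x,y=446.,-7.; o=down(np.pi/2)
goto((x,y,120),o); gripper_to(75); movel((x,y,22),speed=120); gripper_to(15,15)
st=observe(); print(st["time"],st["width"],st["gripper_force"]); assert 28<st["width"]<36
movel((x,y,210),speed=250)
X,Y=t[0]+70*np.cos(t[2]),t[1]+70*np.sin(t[2]); o2=down(np.pi/2+t[2])
goto((X,Y,210),o2); movel((X,Y,118),speed=200); hit=movel((X,Y,98),speed=40,f_stop=5); print(hit,observe()["eef_pos"].round(1))
gripper_to(50); movel((X,Y,240),speed=200); goto((X-60,Y,330),o2); wait(.2); st=observe(); im=get_image("wrist"); s2=get_image("side"); print(st["time"])
m=np.hstack([im[80:300,140:440],cv2.resize(s2[100:230,110:270],None,fx=1.6,fy=220/130)]); cv2.imwrite("pics/m3.png",m[:,:,::-1])
E
```

```text
[ 5.09240111e+02  2.52775169e+02 -1.41893567e-01] [0.6 1.  0.6 0.9 1.2 2.5 1.2 2.4] [444.5748684   -7.85690018  50.        ]
24.2083 31.505464268667218 15.000118517054943
True [578.7 243.   99.5]
29.3667
```

View pics/m3.png

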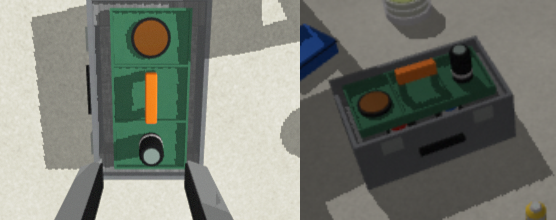

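The eyepiece stands upright in the empty compartment, at (151,150) in the left crop and (460,60) in the side crop. The tray looks level in the case.

```bash
python3 -c "
from bench import *
print(hand_in())"
```

```text
the job is handed in; nothing more can be done
None
```

I packed the case and handed the job in at about 29 s of robot time: blue objective in the empty cavity, green tray seated in the case, and black eyepiece upright in the empty compartment. The camera checks after each placing looked right, but the hand-in returned no verdict.

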